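# Post a wood sample through the flap of the return box

### The arm

A 7-joint arm with a two-finger parallel gripper is mounted at the origin on the work surface. World frame = base frame: x ahead of the robot, y to its left, z up, the work surface at z = 0. Lengths are in m, angles in rad, forces in N, time in s.
With the tool pointing down it reaches from about 0.425 to 0.875 m from the base axis. Payload 8.4 kg.
Tool frame: the origin (TCP) lies midway between the tips of the shut fingers; the grasp point (between the pads) lies env.tcp_to_grasp behind it (env.tcp_to_grasp is the distance from the TCP to the grasp point, in m); z points along the fingers, y is the direction in which the jaws open and shut (so a half turn about z gives the same grasp; the last joint's range is limited). The gripper opens to 85 mm and grips with 20 to 120 N. Pads are 22 mm wide; open, the fingers measure 114 mm over their backs; the gripper's body (76 mm by 85 mm) begins 54 mm behind the grasp point. The pads swing forward as they close: fully open they stand 13 mm farther back than shut.
Start: joints at [-1.348, 0.333, 0.04, 1.465, -0.013, 1.343, -0.059], TCP at [0.206, 0.617, 0.211] pointing down, gripper open.
Joint ranges: [-2.58, 2.58], [-0.38, 2.09], [-1.3, 1.39], [0.25, 2.4], [-1.5, 4.64], [0.08, 2.09], [-2.65, 2.65]. Speed limits (rad/s): [2.22, 2.22, 2.79, 2.79, 3.14, 3.14, 3.14].

### API

Orientations are given as [roll, pitch, yaw] about the fixed x, y, z axes, in that order (R = Rz(yaw) Ry(pitch) Rx(roll)).
In Python, from bench import env gives the robot as it stands. The module is installed in compiled form; this text tells all that it offers.
- The arm moves only by the tool move_arm, never from a script. Its arguments are lists of equal length, an entry for each row: "dp": the shift along the world's x, y, z in units of 30 mm (1.0 is 30 mm), a list of three; "rotation": the turn, a rotation vector about the world's x, y, z in rad, a list of three. In form: {"dp": [[tx, ty, tz], ...], "rotation": [[ax, ay, az], ...]}. A call has 1 to 8 rows; each row is the pose to reach, as a shift and turn from the pose commanded when the call began; what a row does not reach only later rows make up. A row lasts 1/8 s, in which the tool goes at most 62.5 mm and 10.7 degrees, less where a joint would pass 70% of its speed; a pose out of reach is approached as far as the arm can. A call with a gripper value outside its range is refused whole. "jaw" is the opening in per cent of the stroke, from 0 (shut) to 100 (fully open), set as the call begins (left out, the last holds). The fingers move at their own pace and stop on an object; "force" is the grip in N (left out, the last holds). Time passes only in rows, so rows that repeat a pose let the fingers close. It gives the time, the measured TCP pose, the force and the opening at its end, in the units of the state.
- env.read_state(): the state, without advancing time (a new reading comes with each control period).
- env.grab_frame(name): name is "scene" or "top"; returns the picture (420x560x3 uint8, red, green, blue); there is no depth.
- env.calibration(name): a dict with "K" (3x3 intrinsics, pixels), "rvec" (rotation vector, rad) and "tvec" (3), from world to camera coordinates, as OpenCV has them. Camera axes: x right, y down, z forward; pixel columns grow to the right and rows downward; lengths in m; the calibration is good to about 2 mm. A picture is of the moment at which its call begins. calibration takes no time and is no camera call.
- env.finish_job(): hands the job in, once; it reports no verdict.
The state is a dict: "t": time; "q": joint angles; "qd": joint speeds; "joint_efforts": joint torques, N m; "position": TCP position; "ee_rot": TCP orientation; "wrist_force": force on the tool from outside, world axes, zero at the start; "wrist_torque": the same for the moment, N m; "opening": finger opening in m.
Only numpy, scipy, OpenCV 4.12 (cv2) and the standard library are available. Lean on these libraries where they do the work, as an engineer would, in place of code of your own. Each camera call takes 0.05 s, during which the arm holds its last target.

### The job

Return the oblong wooden sample block: with the fingertips, push it across the deck of the plywood return box until it faces the opening, then push it in under the hanging metal flap until it tips over the edge and slides down into the tray behind. Never lift the block. Then draw the fingers back so that the flap swings shut, and leave the round disc, the little pot and everything else where it stands.

Things in the scene. Friction and masses are not known exactly. Their poses are not given: they have to be found in the camera images.
- sample_center (a point): centre of the oblong wooden block, 90 mm (its x) x 60 mm (its y) x 22 mm high, about 90 g, lying flat and loose on the deck, its centre 110 to 140 mm in front of the flap and 78 to 98 mm left or right of the lane's middle, its long side within 0.3 rad of the lane's direction. It slides (friction about 0.6)
- returnbox: plywood return box, fixed, placed and turned anew each run. Origin: at table level below the flap's hinge line, mid opening; x is the way in (away from the robot), y to the left, z up. Its flat deck is 85 mm above the table, 380 mm wide, from x -225 to 20 mm. Fences 30 mm high, 12 mm thick, stand on it at x = 0 either side of the opening
- opening (a point): middle of the flap's hinge rod (8 mm thick), 60 mm above the deck; axes as the box. The opening below it is 100 mm wide and 56 mm high, between cheeks 12 mm thick, x -6 to 79 mm, that rise 68 mm above the deck; nothing stands higher
- deck_edge (a point): middle of the deck's inner end, a straight edge 20 mm behind the hinge line, at deck height. A block pushed on until its centre is past this edge tips over it and slides down by itself, its rear face still in front of the flap. A polished steel slide falls from it at 40 degrees to the tray (floor 6 mm above the table, 115 to 284 mm behind the hinge line); both are 100 mm wide and open from above
- flap (a joint): angle of the aluminium flap, rad: 0 hanging straight down (shut, against a stop), growing as its lower edge swings inwards (box +x), at most 1.55. 96 mm wide, 4 mm thick, hung on the hinge rod and ending 3 mm above the deck; 50 g, no spring: its weight alone shuts it, and a light push of well under 1 N opens it
- disc: flat round wooden disc, 50 mm diameter, 22 mm high, upright on its flat face on the deck, on the other side from the block; origin: centre of its underside. Leave alone
- pot: small open terracotta pot, 32 mm diameter, 30 mm high, on the deck close to the fence on the box's +y side; origin: centre of its underside. Leave alone
- beaker: open terracotta beaker, 72 mm diameter, 85 mm high, on the table left of the box; origin: centre of its underside. Leave alone
- goblet: turned dark wood goblet form, 66 mm widest, 85 mm high, on the table left of the box; origin: centre of its underside. Leave alone
- tiles: stone tile 100 x 100 x 24 mm lying on the table right of the box; origin: centre of its underside. Leave alone
- cup: white mug, 76 mm diameter, 70 mm high, on the table right of the box; origin: centre of its underside. Leave alone
- jar: black jar with wooden cap, 60 mm diameter, 90 mm high, on the table right of the box; origin: centre of its underside. Leave alone
- sample: the same oblong block, with its origin at the centre of its underside, axes as said under sample_center
Things that resemble listed ones, but are neither listed nor needed, are in the scene too. Leave any red look-alike of the sample alone.

How it is judged:
By the outcome, as a careful person would: the job done as asked, in the order asked, and still so for the second after the job is handed in, with the robot touching nothing.
It also fails if it takes over 48 s, if anything falls off the work surface, if the arm or the gripper's body presses on something with over 40 N, if the wrist force passes 120 N, or if a joint passes its speed limit or range.

## Working session

There is one attempt and no reset: what is moved stays moved. The work goes in short steps, Python scripts to look and compute and a tool call to move; the robot and the scene stay as the last step left them, time stands still between calls to the robot, and variables do not carry over. Pictures are saved under pics/ and viewed, and the job is handed in when it is done.

Besides the shell and the picture viewer there is one more tool, called after "Emit:" as a command line: name --argument value ..., lists and objects as JSON in quotes. move_arm: Moves the arm, as the interface text tells. Its arguments: {"type":"object","properties":{"dp":{"type":"array","items":{"type":"array","items":{"type":"number"}}},"rotation":{"type":"array","items":{"type":"array","items":{"type":"number"}}},"jaw":{"type":"number"},"force":{"type":"number"}},"required":["dp","rotation"]}

```bash
mkdir -p pics
python3 - <<'E'
from bench import env
import cv2
for n in("scene","top"):
    im=env.grab_frame(n); cv2.imwrite(f"pics/{n}0.png",im[...,::-1])
    c=env.calibration(n); print(n,c)
s=env.read_state(); print(s, env.tcp_to_grasp)
E
```

```text
scene {'K': array([[475.98116424,   0.        , 278.90961392],
       [  0.        , 475.98116424, 209.64623297],
       [  0.        ,   0.        ,   1.        ]]), 'rvec': array([ 2.02332897,  1.71898241, -0.51972234]), 'tvec': array([-0.08022498, -0.40155845,  1.50523507])}
top {'K': array([[425.1591611 ,   0.        , 278.04115646],
       [  0.        , 425.1591611 , 207.56516738],
       [  0.        ,   0.        ,   1.        ]]), 'rvec': array([ 2.10414735, -2.14266875,  0.19619548]), 'tvec': array([-0.00936953,  0.5699461 ,  1.1898563 ])}
{'t': 0.1, 'q': array([-1.34817576,  0.33381331,  0.03985712,  1.46619054, -0.01339103,
        1.34334503, -0.05846441]), 'qd': array([ 0.00179729, -0.00013731, -0.00022   , -0.00086602,  0.00054319,
       -0.00093043, -0.00182491]), 'joint_efforts': array([ 3.83050705e-03, -6.60025406e+01,  1.37000408e+00, -4.06471395e+01,
        1.69843447e-02,  9.02718311e-03,  5.52471954e-05]), 'position': array([0.20546511, 0.61618322, 0.20972367]), 'ee_rot': array([-3.14010556e+00,  1.01493711e-04,  2.81980937e+00]), 'wrist_force': array([-0.49949299,  0.33389503,  0.5494016 ]), 'wrist_torque': array([-0.01931019,  0.03054557, -0.02870175]), 'opening': 0.08539238810761102} 0.0187
```

View pics/scene0.png

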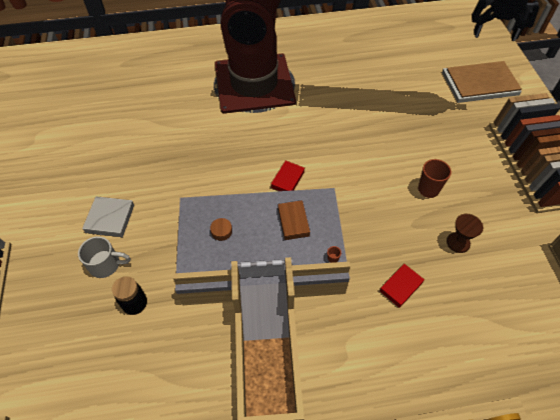

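View pics/top0.png

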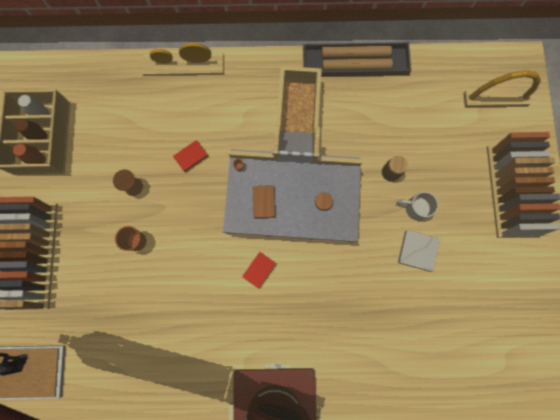

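The top view shows the brown block at about (263,202), left of the lane. The disc is at (324,201), the pot at (239,165), and the red look-alikes are at (190,156) and (259,270). Only the brown oblong lies on the deck, so it is the sample. I'll confirm that in an enlarged crop and measure it.

```bash
cat > h.py <<'E'
import numpy as np, cv2
from bench import env
def cal(n):
    c=env.calibration(n); return c["K"],cv2.Rodrigues(c["rvec"])[0],np.array(c["tvec"]).ravel(),np.array(c["rvec"])
def ray(n,uv,z):
    K,R,t,_=cal(n); uv=np.atleast_2d(uv).astype(float)
    d=(R.T@np.linalg.inv(K)@np.c_[uv,np.ones(len(uv))].T).T; c=-R.T@t
    return c+d*((z-c[2])/d[:,2])[:,None]
def proj(n,P):
    K,R,t,r=cal(n); return cv2.projectPoints(np.atleast_2d(P).astype(float),r,t,K,None)[0].reshape(-1,2)
E
python3 - <<'E'
import cv2,numpy as np
from h import *
t=cv2.imread("pics/top0.png"); s=cv2.imread("pics/scene0.png")
c=cv2.resize(t[140:250,215:370],None,fx=5,fy=5,interpolation=cv2.INTER_CUBIC); cv2.imwrite("pics/topc.png",c)
c=cv2.resize(s[180:300,170:355],None,fx=4.3,fy=4.3,interpolation=cv2.INTER_CUBIC); cv2.imwrite("pics/scenec.png",c)
for n,im,box in(("top",t,(222,150,365,245)),("scene",s,(170,185,350,300))):
    h=cv2.cvtColor(im,cv2.COLOR_BGR2HSV)
    x0,y0,x1,y1=box
    m=np.zeros(h.shape[:2],np.uint8)
    sub=(h[...,1]>110)&((h[...,0]<16))
    m[y0:y1,x0:x1]=sub[y0:y1,x0:x1]*255
    for k in cv2.findContours(m,cv2.RETR_EXTERNAL,cv2.CHAIN_APPROX_NONE)[0]:
        if cv2.contourArea(k)>15: print(n,cv2.contourArea(k),cv2.minAreaRect(k),cv2.boxPoints(cv2.minAreaRect(k)).round(1).tolist())
    g=np.zeros_like(m); gs=(h[...,1]<70)&(h[...,2]>50)&(h[...,2]<170); g[y0:y1,x0:x1]=gs[y0:y1,x0:x1]*255
    g=cv2.morphologyEx(g,cv2.MORPH_CLOSE,np.ones((5,5)))
    k=max(cv2.findContours(g,cv2.RETR_EXTERNAL,cv2.CHAIN_APPROX_NONE)[0],key=cv2.contourArea)
    print("deck",n,cv2.contourArea(k),cv2.approxPolyDP(k,4,True).reshape(-1,2).tolist(), cv2.minAreaRect(k))
E
```

```text
top 195.0 ((323.5, 201.0), (16.0, 15.0), 90.0) [[316.0, 193.0], [331.0, 193.0], [331.0, 209.0], [316.0, 209.0]]
top 568.0 ((264.0, 201.5), (31.0, 20.0), 90.0) [[254.0, 186.0], [274.0, 186.0], [274.0, 217.0], [254.0, 217.0]]
top 64.5 ((238.10003662109375, 163.6999969482422), (10.28591251373291, 8.497057914733887), 63.43495178222656) [[232.0, 161.0], [239.60000610351562, 157.1999969482422], [244.1999969482422, 166.39999389648438], [236.60000610351562, 170.1999969482422]]
deck top 10366.0 [[232, 150], [271, 152], [277, 159], [242, 158], [243, 168], [237, 170], [232, 165], [235, 157], [230, 158], [224, 232], [357, 240], [359, 166], [314, 163], [312, 157], [359, 158], [312, 150]] ((292.66802978515625, 193.06333923339844), (134.88648986816406, 88.58269500732422), 3.945185899734497)
scene 158.5 ((333.5, 254.0), (16.0, 13.0), 90.0) [[327.0, 246.0], [340.0, 246.0], [340.0, 262.0], [327.0, 262.0]]
scene 359.5 ((220.82354736328125, 228.7941436767578), (21.828205108642578, 21.10059928894043), 75.96376037597656) [[207.89999389648438, 220.8000030517578], [228.39999389648438, 215.60000610351562], [233.6999969482422, 236.8000030517578], [213.1999969482422, 241.89999389648438]]
scene 884.0 ((293.6432800292969, 219.68038940429688), (37.44240188598633, 26.214832305908203), 78.11134338378906) [[277.0, 204.10000610351562], [302.6000061035156, 198.6999969482422], [310.29998779296875, 235.3000030517578], [284.70001220703125, 240.6999969482422]]
scene 100.5 ((283.0, 187.5), (5.0, 26.0), 90.0) [[270.0, 185.0], [296.0, 185.0], [296.0, 190.0], [270.0, 190.0]]
deck scene 13104.5 [[334, 188], [180, 198], [176, 272], [230, 269], [236, 260], [241, 299], [286, 299], [285, 257], [292, 264], [328, 262], [326, 249], [336, 245], [341, 249], [338, 261], [346, 260]] ((259.84796142578125, 246.29913330078125), (108.34515380859375, 170.47341918945312), 86.56636810302734)
```

View pics/topc.png

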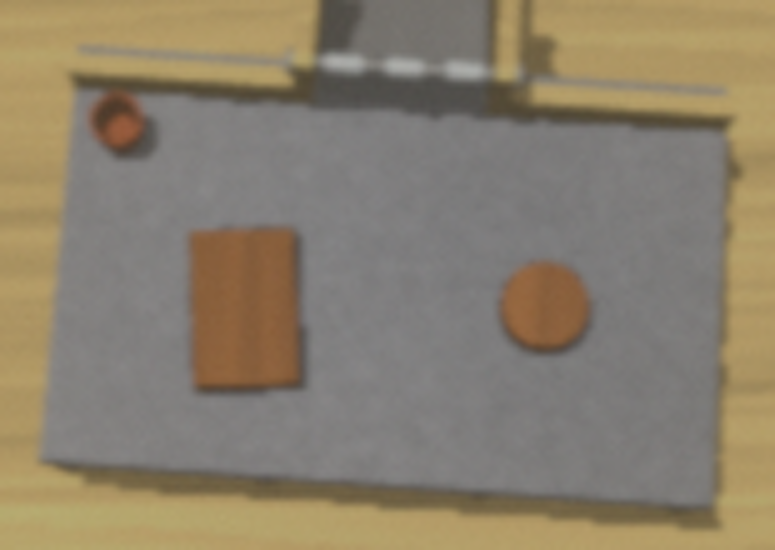

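View pics/scenec.png

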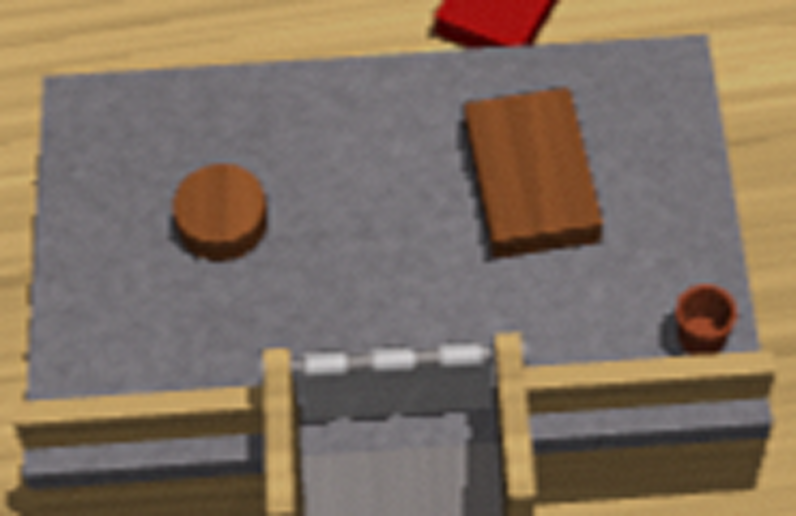

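Run:
```python
from h import *
T=lambda x,y:(x/5+215-.4,y/5+140-.4); S=lambda x,y:(x/4.3+170-.4,y/4.3+180-.4)
def sh(l,n,uvs,z): 
    p=ray(n,uvs,z); print(l,p.round(4).tolist()); return p
for l,n,F,nl,nr,h in(("top","top",T,(42,460),(715,505),[(345,63),(405,66),(466,70)]),("sc","scene",S,(708,36),(44,76),[(461,355),(393,358),(326,363)])):
    p=sh(l+" near L,R",n,[F(*nl),F(*nr)],.085)
    d=p[0]-p[1]; yaw=np.arctan2(-d[0],d[1]); print("w",np.hypot(*d[:2]),"yaw",yaw)
    q=sh(l+" hinge",n,[F(*a) for a in h],.145)
    d=q[0]-q[2]; print("yaw h",np.arctan2(-d[0],d[1]))
    x=np.array([np.cos(yaw),np.sin(yaw)]); print("origin from near",(p.mean(0)[:2]+.225*x).round(4))
b=sh("block top",'top',[T(*a) for a in [(190,232),(297,229),(300,386),(195,387)]],.107)
b2=sh("block sc",'scene',[S(*a) for a in [(463,104),(570,89),(602,226),(490,240)]],.107)
# axis: top: order farL,farR,nearR,nearL
for b in (b,b2[[3,2,1,0]][[1,0,3,2]]):
    d=(b[0]+b[1]-b[2]-b[3])/2; e=(b[0]+b[3]-b[1]-b[2])/2
    print("c",b.mean(0),"len",np.hypot(*d[:2]),np.hypot(*e[:2]),"yaw",np.arctan2(d[1],d[0]),np.arctan2(-e[0],e[1]))
sh("disc",'top',[T(546,307)],.107);sh("disc",'scene',[S(219,206)],.107)
sh("pot",'top',[T(117,122)],.115);sh("pot",'scene',[S(706,313)],.115)
```

```text
top near L,R [[0.4976, 0.1366, 0.085], [0.4653, -0.2411, 0.085]]
w 0.379078486955123 yaw -0.08533317069823339
top hinge [[0.7082, -0.0379, 0.145], [0.7058, -0.0711, 0.145], [0.7029, -0.1048, 0.145]]
yaw h -0.07911665023659023
origin from near [ 0.7057 -0.0714]
sc near L,R [[0.5016, 0.1387, 0.085], [0.4673, -0.2388, 0.085]]
w 0.37902358231585814 yaw -0.09072372916099747
sc hinge [[0.7103, -0.0375, 0.145], [0.7065, -0.0704, 0.145], [0.7039, -0.1029, 0.145]]
yaw h -0.09741205649642969
origin from near [ 0.7085 -0.0704]
block top [[0.6228, 0.051, 0.107], [0.6234, -0.0094, 0.107], [0.5336, -0.0096, 0.107], [0.5341, 0.0488, 0.107]]
block sc [[0.5397, -0.0095, 0.107], [0.5395, 0.0502, 0.107], [0.6283, 0.0505, 0.107], [0.6271, -0.0092, 0.107]]
c [0.57845656 0.0201762  0.107     ] len 0.08925333954565588 0.059423298809864376 yaw 0.013459358560863674 0.0009064259133343953
c [0.58368056 0.02050945 0.107     ] len 0.08807783838496264 0.059697592939053246 yaw 0.003927078850762384 -0.008584221772265704
disc [[0.5759, -0.1482, 0.107]]
disc [[0.5831, -0.1477, 0.107]]
pot [[0.6856, 0.0914, 0.115]]
pot [[0.6919, 0.0914, 0.115]]
```

The box origin is at about (0.707, -0.071) with yaw -0.087. The block centre is at (0.581, 0.020), which is (-0.133, +0.080) in the box frame. I'll first move above the block's left side, jaws half open so the two tips form a wide pushing face.

Emit:
move_arm --dp '[[0.8, -1.1, 0], [1.6, -2.2, 0], [2.4, -3.3, 0], [3.2, -4.5, 0], [4.0, -5.6, 0], [4.8, -6.7, 0], [5.6, -7.8, 0], [6.4, -9.0, 0]]' --rotation '[[0, 0, -0.09], [0, 0, -0.18], [0, 0, -0.27], [0, 0, -0.36], [0, 0, -0.45], [0, 0, -0.54], [0, 0, -0.63], [0, 0, -0.7]]' --jaw 50 --force 20

```text
t: 1.1
position: [0.3988, 0.3447, 0.2105]
ee_rot: [3.142, -0.0, 2.115]
wrist_force: [0.3, 0.1, 0.0]
opening: 0.0428
```

Emit:
move_arm --dp '[[0.8, -1.1, 0], [1.6, -2.2, 0], [2.4, -3.3, 0], [3.2, -4.5, 0], [4.0, -5.6, 0], [4.8, -6.7, 0], [5.6, -7.8, 0], [6.3, -8.9, 0]]' --rotation '[[0, 0, -0.09], [0, 0, -0.18], [0, 0, -0.27], [0, 0, -0.36], [0, 0, -0.45], [0, 0, -0.54], [0, 0, -0.6], [0, 0, -0.635]]'

```text
t: 2.1
position: [0.5874, 0.0774, 0.2105]
ee_rot: [3.141, 0.0, 1.481]
wrist_force: [0.3, -0.2, 0.0]
opening: 0.0425
```

Emit:
move_arm --dp '[[0, 0.1, -1], [0, 0.1, -2], [0, 0.1, -3], [0, 0.1, -3.5], [0, 0.1, -3.9], [0, 0.1, -3.9]]' --rotation '[[0, 0, 0], [0, 0, 0], [0, 0, 0], [0, 0, 0], [0, 0, 0], [0, 0, 0]]'

```text
t: 2.85
position: [0.5865, 0.0824, 0.0933]
ee_rot: [-3.141, 0.0, 1.484]
wrist_force: [-0.8, 0.1, -0.5]
opening: 0.0427
```

```bash
cat > look.py <<'E'
import sys
from h import *
k=sys.argv[1]
t=env.grab_frame("top")[...,::-1]; s=env.grab_frame("scene")[...,::-1]
cv2.imwrite(f"pics/t{k}.png",t);cv2.imwrite(f"pics/s{k}.png",s)
a=cv2.resize(t[130:250,215:370],(600,465),interpolation=cv2.INTER_CUBIC)
b=cv2.resize(s[170:300,170:355],(800,562),interpolation=cv2.INTER_CUBIC)
cv2.imwrite(f"pics/tc{k}.png",a);cv2.imwrite(f"pics/sc{k}.png",b)
print(env.read_state()["position"],env.read_state()["wrist_force"])
E
python3 look.py 1
```

```text
[0.58715464 0.08258913 0.09433701] [0.03080777 0.78605839 0.05081219]
```

View pics/sc1.png

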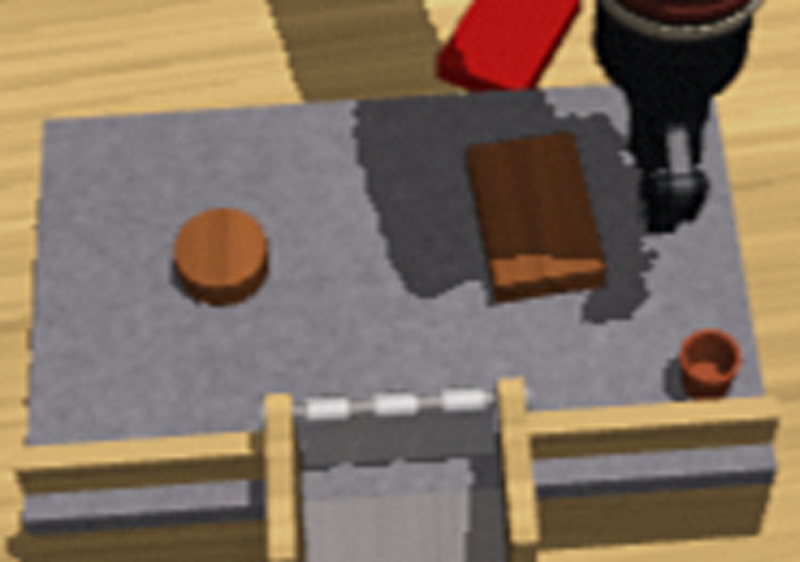

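The fingertips are beside the block's left face at about (670,200) in the crop, and the pot at (709,362) is clear. Now the sideways push along box -y.

Emit:
move_arm --dp '[[-0.03, -0.4, 0], [-0.07, -0.8, 0], [-0.1, -1.2, 0], [-0.14, -1.6, 0], [-0.17, -2.0, 0], [-0.21, -2.4, 0], [-0.24, -2.8, 0], [-0.25, -2.9, 0]]' --rotation '[[0, 0, 0], [0, 0, 0], [0, 0, 0], [0, 0, 0], [0, 0, 0], [0, 0, 0], [0, 0, 0], [0, 0, 0]]'

```text
t: 3.95
position: [0.579, -0.0056, 0.0936]
ee_rot: [3.142, 0.0, 1.483]
wrist_force: [0.2, 0.3, 0.0]
opening: 0.0426
```

```bash
python3 look.py 2
```

```text
[ 0.57908055 -0.00471069  0.09350152] [ 0.0666181  -0.14963387 -0.18835087]
```

View pics/sc2.png

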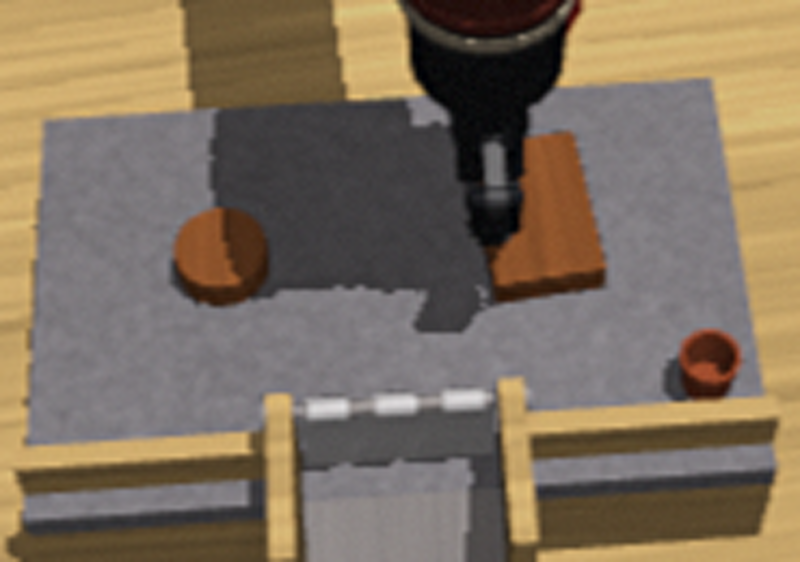

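View pics/tc2.png

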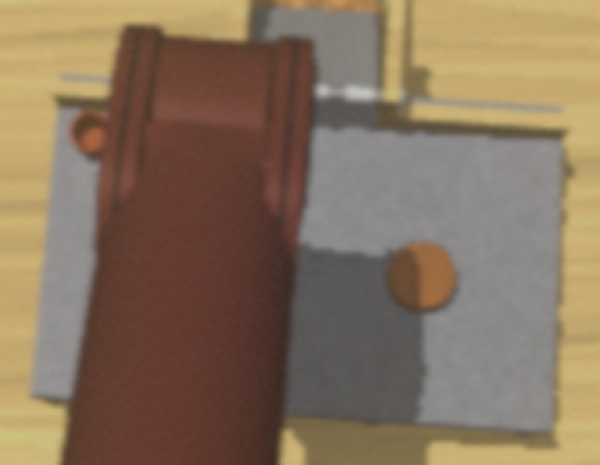

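The block has not moved. The half-open tips seem to have passed over its top, so I'll check their height.

Run:
```python
from h import *
print(proj("scene",[[.579,-.005,.0935],[.579,-.005,.107],[.600,-.005,.0935],[.600,-.005,.11],[.579,.017,.107],[.6265,-.009,.107],[.6265,-.009,.085]]).round(1))
s=cv2.imread("pics/s2.png"); cv2.imwrite("pics/z2.png",cv2.resize(s[190:250,250:330],(800,600),interpolation=cv2.INTER_CUBIC))
s=cv2.imread("pics/s1.png"); cv2.imwrite("pics/z1.png",cv2.resize(s[180:240,270:350],(800,600),interpolation=cv2.INTER_CUBIC))
```

```text
[[281.9 220.5]
 [281.9 217.4]
 [283.4 228.1]
 [283.4 224.4]
 [291.3 216.1]
 [283.6 235.2]
 [283.5 240. ]]
```

View pics/z2.png

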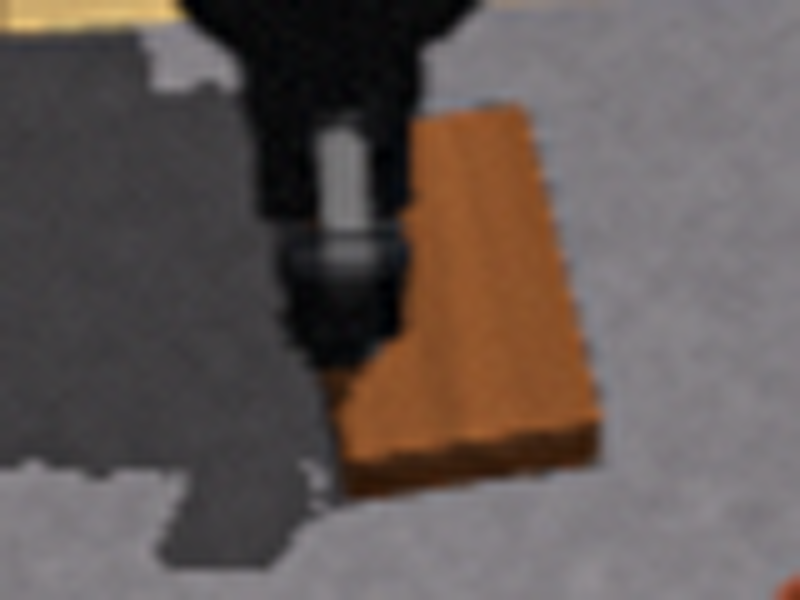

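View pics/z1.png

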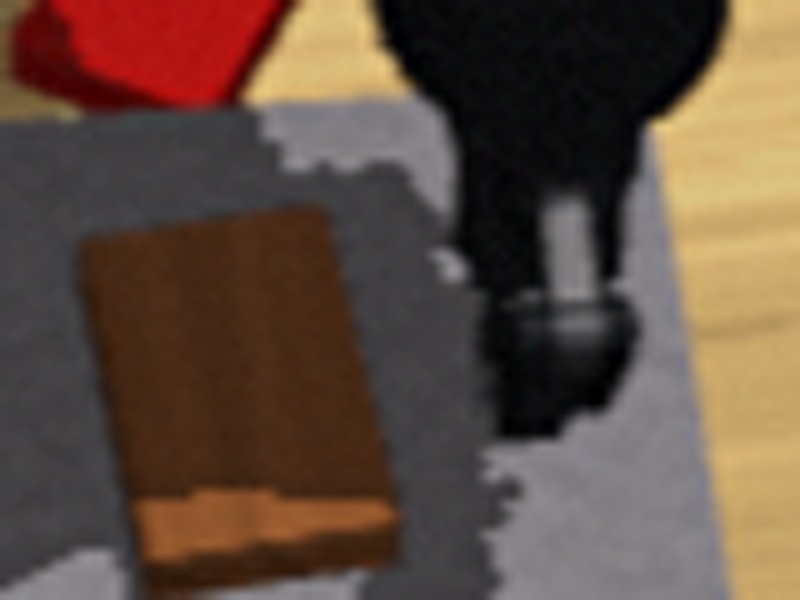

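In the zoom, the black tips (bottom at about (340,365)) hover over the block's top, so half-open tips sit roughly 13 mm above the TCP. The block is untouched. I'll lift, go back to its left side and come down about 10 mm lower.

Emit:
move_arm --dp '[[0, 0, 0.8], [0.08, 1, 0.8], [0.16, 2, 0.8], [0.25, 2.9, 0.8], [0.25, 2.9, 0.3], [0.25, 2.9, -0.1], [0.25, 2.9, -0.32], [0.25, 2.9, -0.32]]' --rotation '[[0, 0, 0], [0, 0, 0], [0, 0, 0], [0, 0, 0], [0, 0, 0], [0, 0, 0], [0, 0, 0], [0, 0, 0]]'

```text
t: 5.05
position: [0.5862, 0.0817, 0.0833]
ee_rot: [-3.14, 0.001, 1.484]
wrist_force: [-0.3, -0.1, 0.9]
opening: 0.0427
```

```bash
python3 look.py 3
python3 - <<'E'
from h import *
s=cv2.imread("pics/s3.png"); cv2.imwrite("pics/z3.png",cv2.resize(s[180:240,270:350],(800,600),interpolation=cv2.INTER_CUBIC))
E
```

```text
[0.58677835 0.08206945 0.08415834] [-0.8166258  -0.79567036  0.71184008]
```

View pics/z3.png

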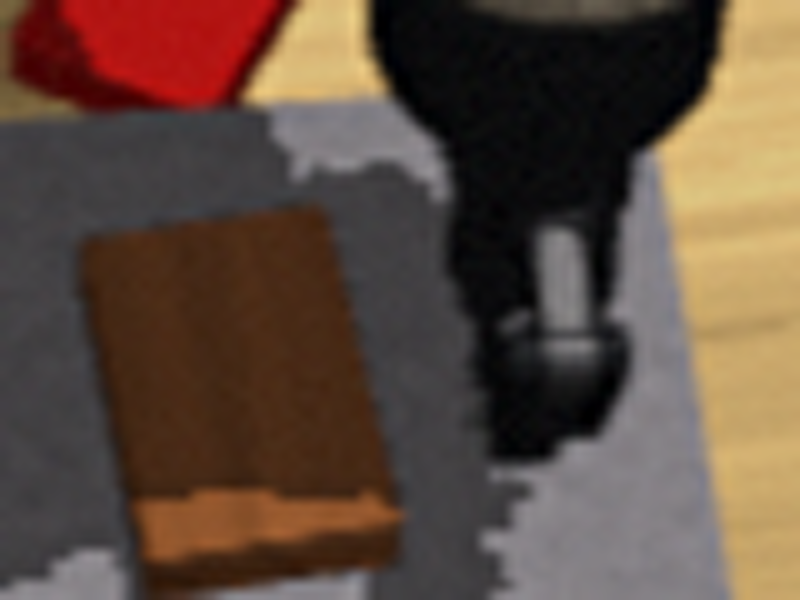

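The tips are now about 10 mm lower and nothing presses on them. Pushing again.

Emit:
move_arm --dp '[[-0.03, -0.4, 0], [-0.07, -0.8, 0], [-0.1, -1.2, 0], [-0.14, -1.6, 0], [-0.17, -2.0, 0], [-0.21, -2.4, 0], [-0.24, -2.7, 0], [-0.25, -2.9, 0]]' --rotation '[[0, 0, 0], [0, 0, 0], [0, 0, 0], [0, 0, 0], [0, 0, 0], [0, 0, 0], [0, 0, 0], [0, 0, 0]]'

```text
t: 6.15
position: [0.5797, -0.0039, 0.0849]
ee_rot: [3.14, -0.002, 1.485]
wrist_force: [-3.0, 10.5, 16.6]
opening: 0.0425
```

```bash
python3 look.py 4
```

```text
[ 0.57927969 -0.00507898  0.08448285] [1.01136837 1.73431623 9.17400425]
```

View pics/sc4.png

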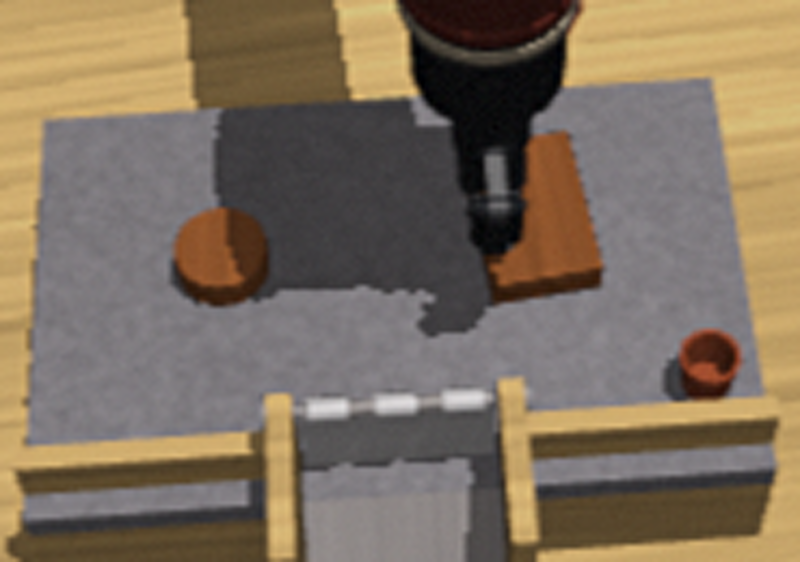

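The tips ride on the block's top and press lightly (9–17 N), so half-open they sit about 22 mm above the TCP. I'll lift, go back and shut the jaws, since the tip is known to be at the TCP when shut.

Emit:
move_arm --dp '[[0, 0, 1.0], [0.08, 1, 1.3], [0.16, 2, 1.3], [0.25, 2.9, 1.3], [0.25, 3.0, 1.3], [0.25, 3.0, 1.0], [0.25, 3.0, 0.6], [0.25, 3.0, 0.6]]' --rotation '[[0, 0, 0], [0, 0, 0], [0, 0, 0], [0, 0, 0], [0, 0, 0], [0, 0, 0], [0, 0, 0], [0, 0, 0]]' --jaw 0

```text
t: 7.25
position: [0.5856, 0.0843, 0.1004]
ee_rot: [-3.139, 0.001, 1.483]
wrist_force: [-0.4, 0.1, 0.3]
opening: 0.0
```

```bash
python3 look.py 5
python3 - <<'E'
from h import *
s=cv2.imread("pics/s5.png"); cv2.imwrite("pics/z5.png",cv2.resize(s[180:240,270:350],(800,600),interpolation=cv2.INTER_CUBIC))
p=env.read_state()["position"];print((proj("scene",[p])-[270,180])*10)
E
```

```text
[0.58643156 0.08486038 0.1016583 ] [0.17501154 0.00480818 0.03962264]
[[504.50967429 359.63820892]]
```

View pics/z5.png

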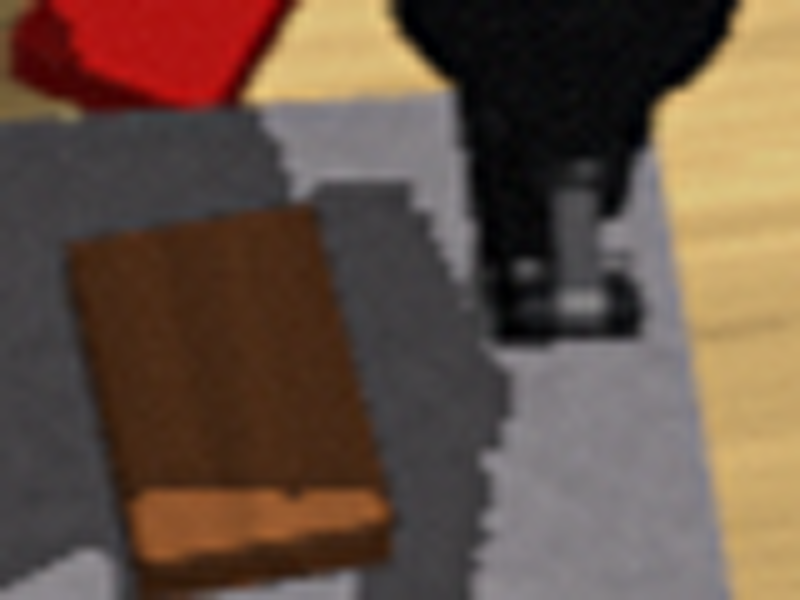

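Even shut, the fingertips appear well above the projected TCP (zoom row 345, expected about 400). I'll probe the height by lowering gently beside the block and watching the force.

Emit:
move_arm --dp '[[0, 0, -0.2], [0, 0, -0.4], [0, 0, -0.4]]' --rotation '[[0, 0, 0], [0, 0, 0], [0, 0, 0]]'

```text
t: 7.72
position: [0.5862, 0.0855, 0.0893]
ee_rot: [-3.141, 0.0, 1.485]
wrist_force: [-0.2, 0.1, -0.4]
opening: 0.0003
```

Emit:
move_arm --dp '[[0, 0, -0.07], [0, 0, -0.13], [0, 0, -0.13]]' --rotation '[[0, 0, 0], [0, 0, 0], [0, 0, 0]]'

```text
t: 8.1
position: [0.5865, 0.0856, 0.0859]
ee_rot: [-3.141, 0.0, 1.485]
wrist_force: [-0.1, -0.7, 0.2]
opening: 0.0001
```

```bash
python3 look.py 6
python3 - <<'E'
from h import *
s=cv2.imread("pics/s6.png"); cv2.imwrite("pics/z6.png",cv2.resize(s[180:240,270:350],(800,600),interpolation=cv2.INTER_CUBIC))
p=env.read_state()["position"];print((proj("scene",[p])-[270,180])*10)
E
```

```text
[0.58663014 0.08561435 0.08607749] [-0.07053394  0.42814237  0.18424358]
[[503.35397398 395.42712327]]
```

View pics/z6.png

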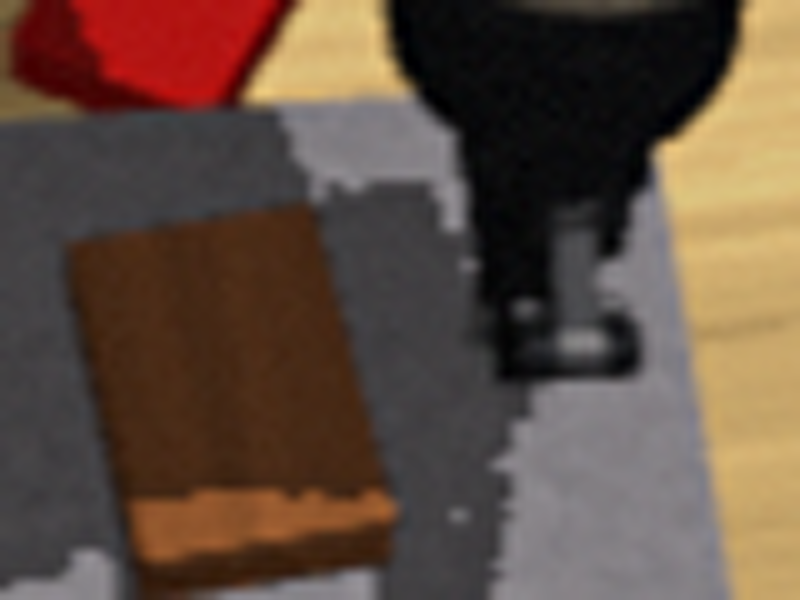

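Run:
```python
from h import *
for p in ([.579,-.005],[.5866,.0856]):
    for dx in (0,.014):
        print(p,dx,[(z,proj("scene",[p[0]+dx,p[1],z]).round(1).tolist()) for z in (.086,.107,.13,.17)])
K,R,t,_=cal("scene");print(-R.T@t)
s=cv2.imread("pics/s6.png"); cv2.imwrite("pics/f6.png",cv2.resize(s[120:250,230:400],(785,600),interpolation=cv2.INTER_CUBIC))
s=cv2.imread("pics/t6.png"); cv2.imwrite("pics/ft6.png",cv2.resize(s[120:250,170:340],(785,600),interpolation=cv2.INTER_CUBIC))
```

```text
[0.579, -0.005] 0 [(0.086, [[281.9, 222.2]]), (0.107, [[281.9, 217.4]]), (0.13, [[281.9, 212.0]]), (0.17, [[281.9, 202.1]])]
[0.579, -0.005] 0.014 [(0.086, [[282.9, 227.2]]), (0.107, [[282.9, 222.5]]), (0.13, [[282.9, 217.1]]), (0.17, [[282.9, 207.3]])]
[0.5866, 0.0856] 0 [(0.086, [[320.3, 219.6]]), (0.107, [[320.9, 214.7]]), (0.13, [[321.6, 209.3]]), (0.17, [[322.9, 199.4]])]
[0.5866, 0.0856] 0.014 [(0.086, [[321.6, 224.5]]), (0.107, [[322.2, 219.8]]), (0.13, [[322.9, 214.4]]), (0.17, [[324.2, 204.5]])]
[ 1.16044326 -0.10111149  1.03757687]
```

View pics/f6.png

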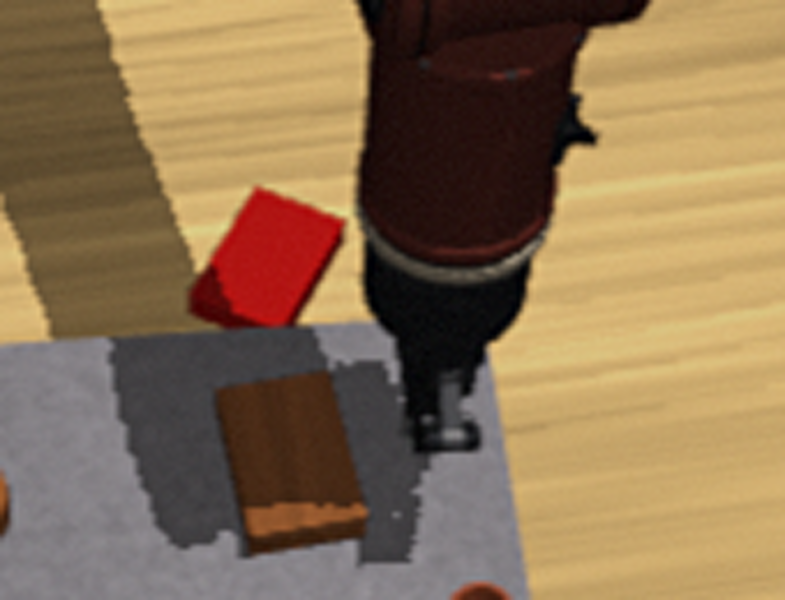

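View pics/ft6.png

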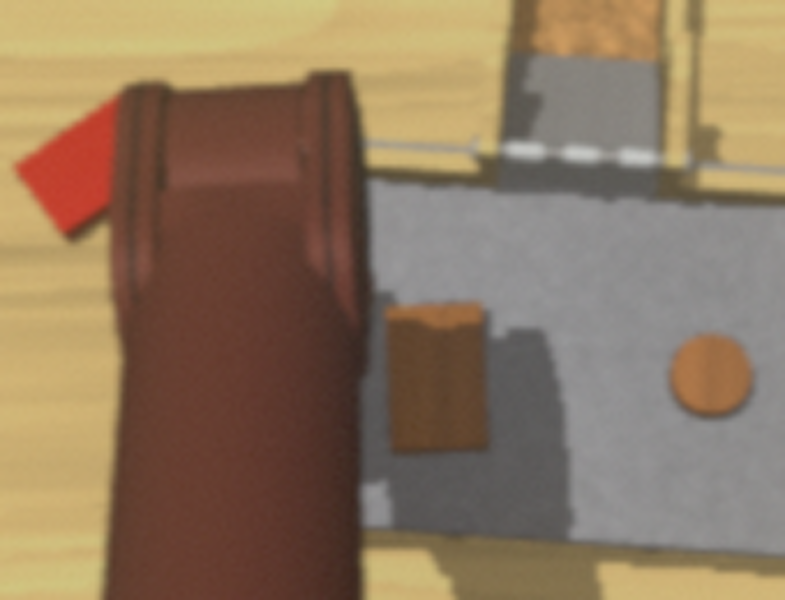

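There is still no contact at 0.086, and the image puts the tips near z≈0.11. I'll keep probing down in small steps.

Emit:
move_arm --dp '[[0, 0, -0.1], [0, 0, -0.2], [0, 0, -0.3], [0, 0, -0.4], [0, 0, -0.4]]' --rotation '[[0, 0, 0], [0, 0, 0], [0, 0, 0], [0, 0, 0], [0, 0, 0]]'

```text
t: 8.82
position: [0.5864, 0.0855, 0.0737]
ee_rot: [-3.141, 0.0, 1.485]
wrist_force: [0.1, -0.3, -0.7]
opening: 0.0002
```

```bash
python3 look.py 7
python3 - <<'E'
from h import *
s=cv2.imread("pics/s7.png"); cv2.imwrite("pics/z7.png",cv2.resize(s[180:240,270:350],(800,600),interpolation=cv2.INTER_CUBIC))
print(env.read_state()["q"])
E
```

```text
[0.58661704 0.08560563 0.07403263] [-0.99584591 -0.19672432 -0.38225166]
[-0.67283713  0.36019637  0.55200228  1.78904264 -0.21444864  1.05226543
 -0.12851307]
```

View pics/z7.png

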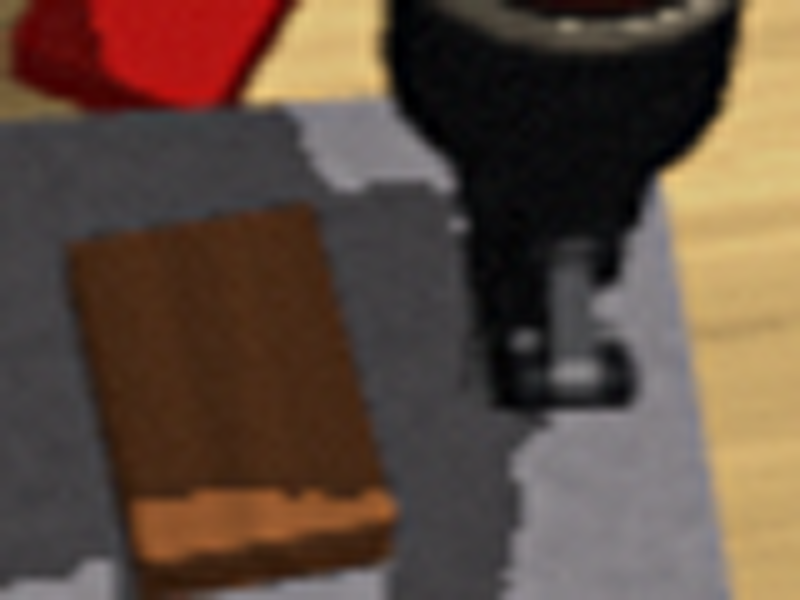

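At a TCP height of 0.074, below deck level, there is still no contact. So the reported TCP is clearly lower than the real tips. Probing further.

Emit:
move_arm --dp '[[0, 0, -0.1], [0, 0, -0.2], [0, 0, -0.2]]' --rotation '[[0, 0, 0], [0, 0, 0], [0, 0, 0]]'

```text
t: 9.3
position: [0.5863, 0.0856, 0.0677]
ee_rot: [-3.141, 0.0, 1.485]
wrist_force: [-0.4, -0.0, -0.4]
opening: 0.0
```

Emit:
move_arm --dp '[[0, 0, -0.06], [0, 0, -0.1], [0, 0, -0.1]]' --rotation '[[0, 0, 0], [0, 0, 0], [0, 0, 0]]'

```text
t: 9.68
position: [0.5865, 0.0856, 0.0649]
ee_rot: [-3.141, 0.0, 1.485]
wrist_force: [-0.1, -0.4, 0.1]
opening: -0.0001
```

Still free. The half-open tips rested on the block top with the TCP at 0.0845, so the shut tips are now within about 2 mm of the deck. I'll raise slightly and push, stopping to check partway.

Emit:
move_arm --dp '[[-0.03, -0.4, 0.06], [-0.07, -0.8, 0.06], [-0.1, -1.2, 0.06], [-0.14, -1.6, 0.06], [-0.16, -1.8, 0.06], [-0.16, -1.8, 0.06]]' --rotation '[[0, 0, 0], [0, 0, 0], [0, 0, 0], [0, 0, 0], [0, 0, 0], [0, 0, 0]]'

```text
t: 10.42
position: [0.5817, 0.0309, 0.0668]
ee_rot: [-3.141, 0.0, 1.484]
wrist_force: [-0.4, -0.2, 0.2]
opening: -0.0001
```

```bash
python3 look.py 8
```

```text
[0.58164511 0.03180367 0.06664591] [-0.12639977 -0.5189491   0.15723986]
```

View pics/sc8.png

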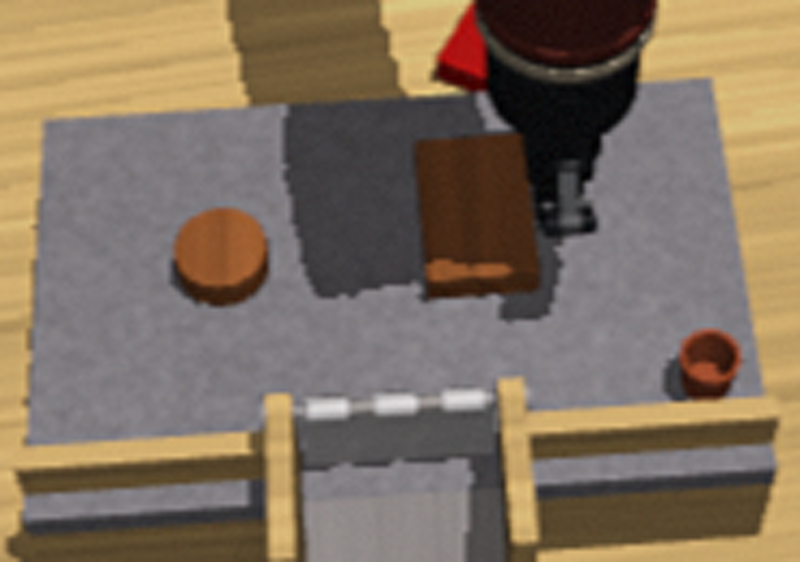

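The push works: the block has slid right and turned parallel to the lane. I'll measure it and compute the remaining distance.

```bash
cat >> h.py <<'E'
O=np.array([.7075,-.0705]); B=-.088
def tobox(p):
    d=np.asarray(p)[...,:2]-O; c,s=np.cos(B),np.sin(B); return np.stack([d[...,0]*c+d[...,1]*s,-d[...,0]*s+d[...,1]*c],-1)
def sc(pts,z): # coords in sc crop (800x562 of 185x130 at 170,170)
    return tobox(ray("scene",[(x/800*185+170-.4,y/562*130+170-.4) for x,y in pts],z))
E
python3 - <<'E'
from h import *
b=sc([(415,141),(522,133),(541,275),(424,281)],.107);print(b.round(4),b.mean(0))
print("hinge",sc([(461,399),(395,404),(328,408)],.145))
print("disc",sc([(220,240)],.107))
print("tcp box",tobox(env.read_state()["position"]))
E
```

```text
[[-0.179   0.0187]
 [-0.1799  0.0775]
 [-0.0893  0.0797]
 [-0.0903  0.0184]] [-0.13463044  0.04855999]
hinge [[-8.00075747e-04  3.18990986e-02]
 [-5.13648890e-04 -9.41149438e-05]
 [-8.01707662e-04 -3.24678779e-02]]
disc [[-0.12359784 -0.08795907]]
tcp box [-0.134359    0.09084686]
```

Emit:
move_arm --dp '[[-0.03, -0.4, 0], [-0.07, -0.8, 0], [-0.1, -1.1, 0], [-0.13, -1.4, 0], [-0.14, -1.55, 0], [-0.14, -1.6, 0], [-0.14, -1.6, 0]]' --rotation '[[0, 0, 0], [0, 0, 0], [0, 0, 0], [0, 0, 0], [0, 0, 0], [0, 0, 0], [0, 0, 0]]'

```text
t: 11.4
position: [0.5776, -0.0163, 0.0668]
ee_rot: [3.142, 0.0, 1.485]
wrist_force: [-0.9, 0.3, -0.0]
opening: -0.0
```

```bash
python3 look.py 9
```

```text
[ 0.57766546 -0.01611664  0.06680718] [ 0.23268405 -0.44264838 -0.30692744]
```

View pics/sc9.png

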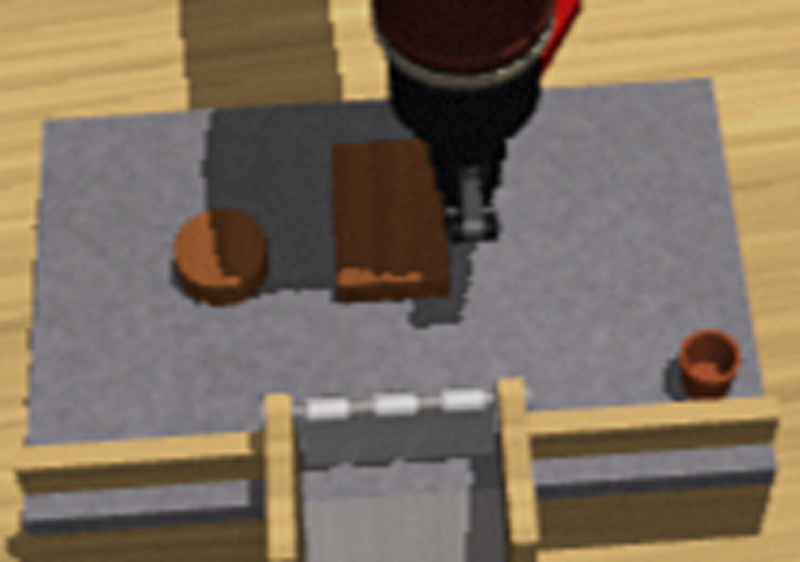

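Run:
```python
from h import *
b=sc([(332,146),(426,139),(448,279),(334,286)],.107);print(b.round(4),b.mean(0))
print("tcp box",tobox(env.read_state()["position"]))
```

```text
[[-0.1792 -0.0266]
 [-0.1799  0.0248]
 [-0.0906  0.0309]
 [-0.0909 -0.0287]] [-1.35136127e-01  1.03954100e-04]
tcp box [-0.13411171  0.04276222]
```

The block is centred (box y ≈ 0, x ≈ -0.135) and parallel to the lane. Next I back off, rise, swing behind it and turn the tool a quarter turn.

Emit:
move_arm --dp '[[0.04, 0.5, 0], [0.04, 0.5, 1.2], [0, 0.4, 2], [-0.7, 0, 2], [-1.4, -0.4, 2], [-2.1, -0.8, 2], [-2.8, -1.2, 2], [-2.8, -1.2, 2]]' --rotation '[[0, 0, 0], [0, 0, 0], [0, 0, -0.18], [0, 0, -0.36], [0, 0, -0.54], [0, 0, -0.72], [0, 0, -0.9], [0, 0, -1.08]]'

```text
t: 12.5
position: [0.4925, -0.0521, 0.1269]
ee_rot: [-3.14, -0.0, 0.398]
wrist_force: [0.4, 0.6, 0.3]
opening: 0.0002
```

Emit:
move_arm --dp '[[0, 0, 0], [0, 0, 0], [0, 0, 0], [0, 0, 0]]' --rotation '[[0, 0, -0.18], [0, 0, -0.36], [0, 0, -0.49], [0, 0, -0.49]]'

```text
t: 13.0
position: [0.4938, -0.0513, 0.1269]
ee_rot: [-3.141, -0.0, -0.083]
wrist_force: [1.0, 0.3, 0.6]
opening: -0.0001
```

```bash
python3 look.py 10; python3 -c "
from h import *
print(tobox(env.read_state()['position']),env.read_state()['q'])"
```

```text
[ 0.49372219 -0.05169345  0.12686421] [-0.31179484 -0.10047136  0.17638785]
[-2.14603440e-01 -5.43969032e-05] [-0.75478789  0.0884      0.81935118  1.970521   -0.07222836  1.11152077
 -1.55744229]
```

View pics/sc10.png

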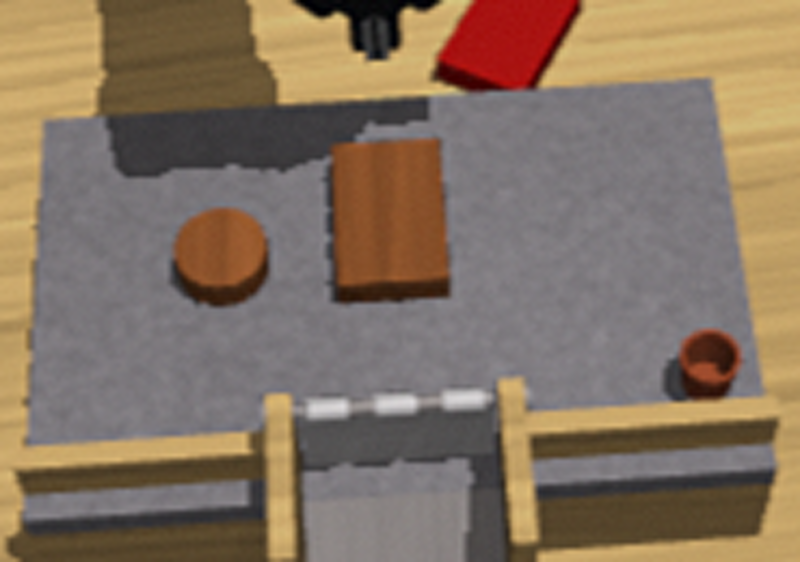

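Run:
```python
from h import *
s=cv2.imread("pics/s10.png"); cv2.imwrite("pics/z10.png",cv2.resize(s[130:200,215:305],(800,622),interpolation=cv2.INTER_CUBIC))
p=np.array([.4937,-.0517,.1269])
for dz in (0,.02,.04,.073,.1): print(dz,((proj("scene",p+[.011,0,dz])[0]-[214.6,129.6])*800/90).round(0))
```

```text
0 [378. 531.]
0.02 [375. 486.]
0.04 [372. 440.]
0.073 [366. 361.]
0.1 [361. 293.]
```

View pics/z10.png

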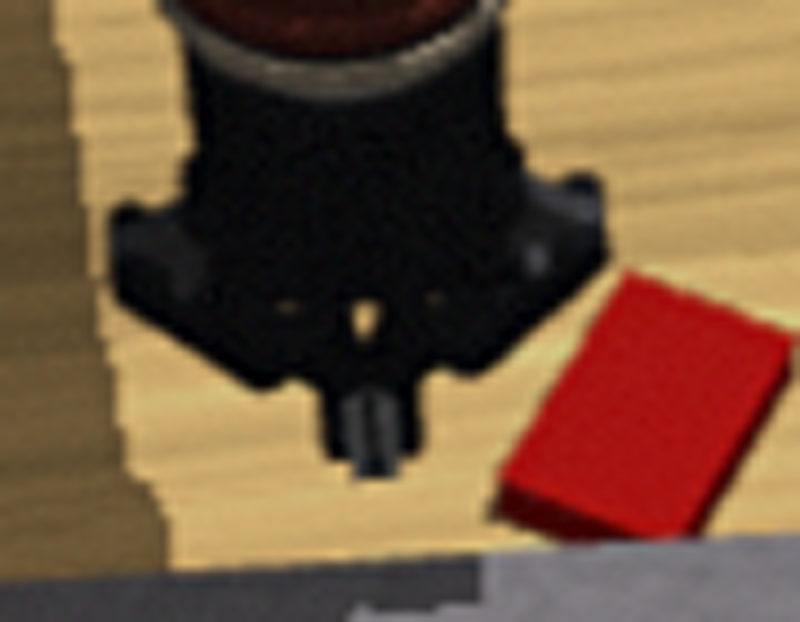

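The tip at zoom row 475 matches TCP+24 mm, and the body is shifted by the same amount, so the reported z is simply about 22 mm low. That means body clearance over the cheeks is fine, and I'll add a small tilt for margin. I now descend behind the block and push.

Emit:
move_arm --dp '[[0, 0, -1], [0, 0, -1.7], [0, 0, -2.0], [0, 0, -2.0], [0.4, -0.035, -2.0], [0.8, -0.07, -2.0], [1.2, -0.105, -2.0], [1.6, -0.14, -2.0]]' --rotation '[[0, 0, 0], [0, 0, 0], [0, 0, 0], [0, 0, 0], [0, 0, 0], [0, 0, 0], [0, 0, 0], [0, 0, 0]]'

```text
t: 14.1
position: [0.5426, -0.0567, 0.0669]
ee_rot: [3.141, 0.0, -0.085]
wrist_force: [-1.1, -0.4, 1.2]
opening: 0.0001
```

```bash
python3 look.py 11; python3 -c "
from h import *
print(tobox(env.read_state()['position']),env.read_state()['q'])"
```

```text
[ 0.54305457 -0.05689068  0.06681311] [-0.4442051  -0.29050882  0.11165051]
[-0.16500518 -0.00089587] [-0.64966031  0.31173296  0.78829574  1.91742458 -0.25781769  1.01506585
 -1.40395022]
```

View pics/sc11.png

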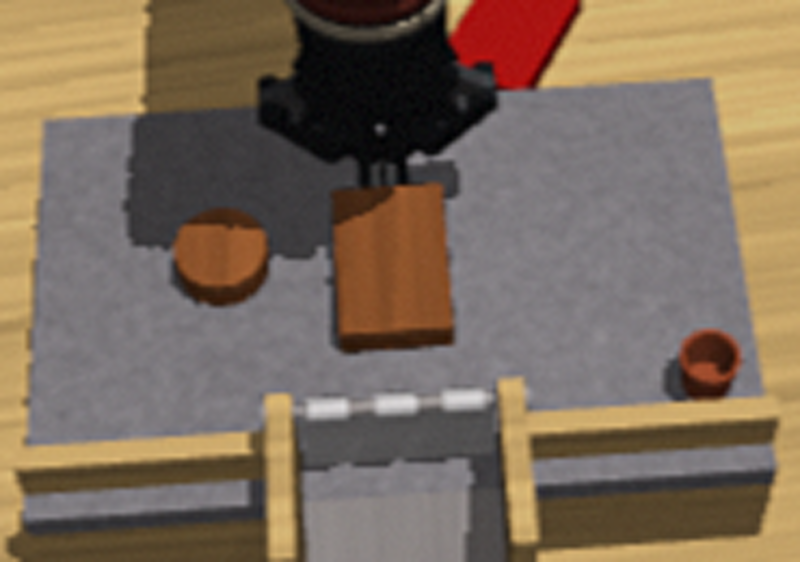

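The block at (390,265) is square to the lane and faces the opening. I continue pushing with a 0.2 rad tilt that keeps the gripper body back.

Emit:
move_arm --dp '[[0.4, -0.035, 0.03], [0.8, -0.07, 0.07], [1.2, -0.105, 0.07], [1.6, -0.14, 0.07], [2.0, -0.175, 0.07], [2.4, -0.21, 0.07], [2.8, -0.245, 0.07], [3.2, -0.28, 0.07]]' --rotation '[[-0.009, -0.1, 0], [-0.018, -0.2, 0], [-0.018, -0.2, 0], [-0.018, -0.2, 0], [-0.018, -0.2, 0], [-0.018, -0.2, 0], [-0.018, -0.2, 0], [-0.018, -0.2, 0]]'

```text
t: 15.2
position: [0.6384, -0.0652, 0.0687]
ee_rot: [3.14, -0.2, -0.085]
wrist_force: [-1.0, 0.2, 0.1]
opening: 0.0001
```

```bash
python3 look.py 12; python3 -c "
from h import *
print(tobox(env.read_state()['position']),env.read_state()['q'])"
```

```text
[ 0.63899405 -0.06520731  0.06899047] [-0.58928543 -0.48244616 -0.04367085]
[-0.06870602 -0.00074853] [-0.60878988  0.36091991  0.76100985  1.87399537 -0.33907682  0.82209967
 -1.35204458]
```

View pics/sc12.png

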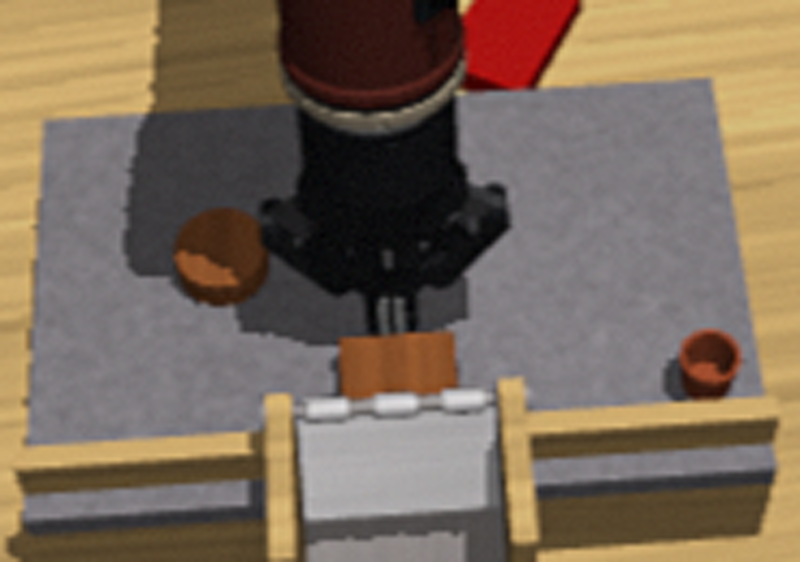

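The flap is lifted and the block goes in straight. I'll push the last ~45 mm slowly.

Emit:
move_arm --dp '[[0.3, -0.03, 0], [0.6, -0.05, 0], [0.9, -0.08, 0], [1.1, -0.1, 0], [1.25, -0.11, 0], [1.35, -0.12, 0], [1.35, -0.12, 0]]' --rotation '[[0, 0, 0], [0, 0, 0], [0, 0, 0], [0, 0, 0], [0, 0, 0], [0, 0, 0], [0, 0, 0]]'

```text
t: 16.18
position: [0.6783, -0.0687, 0.069]
ee_rot: [3.141, -0.201, -0.085]
wrist_force: [0.7, 0.3, -0.5]
opening: -0.0
```

```bash
python3 look.py 13; python3 -c "
from h import *
print(tobox(env.read_state()['position']))
s=cv2.imread('pics/s13.png'); cv2.imwrite('pics/z13.png',cv2.resize(s[220:420,190:350],(480,600),interpolation=cv2.INTER_CUBIC))"
```

```text
[ 0.67810953 -0.06861565  0.06900262] [ 0.4266051  -0.11775757  0.52125587]
[-0.02944235 -0.00070597]
```

View pics/z13.png

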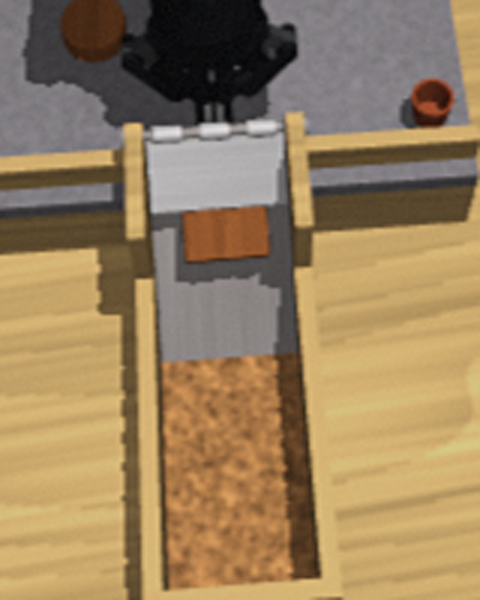

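The block's front is showing under the flap at (226,233), but it has not tipped yet. A little further.

Emit:
move_arm --dp '[[0.12, -0.01, 0], [0.24, -0.02, 0], [0.24, -0.02, 0], [0.24, -0.02, 0]]' --rotation '[[0, 0, 0], [0, 0, 0], [0, 0, 0], [0, 0, 0]]'

```text
t: 16.77
position: [0.6852, -0.0693, 0.0688]
ee_rot: [3.141, -0.201, -0.085]
wrist_force: [0.4, 0.1, -0.0]
opening: 0.0
```

```bash
python3 look.py 14; python3 -c "
from h import *
print(tobox(env.read_state()['position']))
s=cv2.imread('pics/s14.png'); cv2.imwrite('pics/z14.png',cv2.resize(s[220:420,190:350],(480,600),interpolation=cv2.INTER_CUBIC))"
```

```text
[ 0.68519774 -0.06919661  0.0688708 ] [-0.12525582 -0.53133645 -0.87782854]
[-0.02233052 -0.00066172]
```

View pics/z14.png

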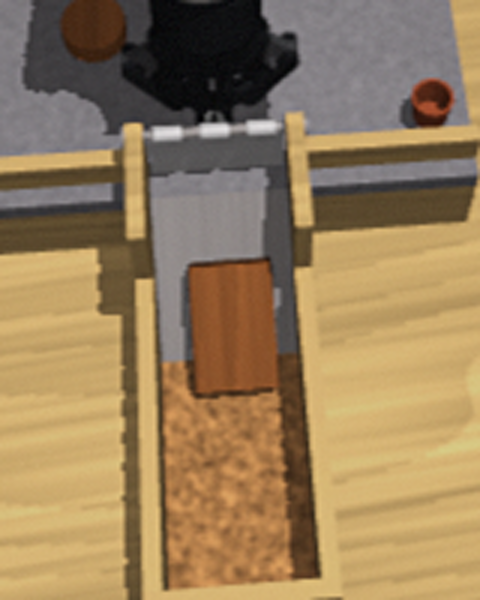

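The block has tipped and is sliding down, at (232,328), and the flap has swung shut. I draw the fingers straight back, then up.

Emit:
move_arm --dp '[[-0.6, 0.05, 0], [-1.4, 0.12, 0], [-2.4, 0.21, 0.1], [-3.2, 0.28, 0.8], [-3.6, 0.32, 2], [-3.6, 0.32, 3], [-3.6, 0.32, 4], [-3.6, 0.32, 4]]' --rotation '[[0, 0, 0], [0, 0, 0], [0, 0, 0], [0, 0, 0], [0, 0, 0], [0, 0, 0], [0, 0, 0], [0, 0, 0]]'

```text
t: 17.88
position: [0.5786, -0.0596, 0.1914]
ee_rot: [-3.14, -0.205, -0.086]
wrist_force: [-0.2, 0.1, -0.9]
opening: -0.0004
```

```bash
python3 look.py 15; python3 -c "
from h import *
s=cv2.imread('pics/s15.png'); cv2.imwrite('pics/z15.png',cv2.resize(s[170:420,160:380],(528,600),interpolation=cv2.INTER_CUBIC))
t=cv2.imread('pics/t15.png'); cv2.imwrite('pics/zt15.png',cv2.resize(t[50:250,200:380],(540,600),interpolation=cv2.INTER_CUBIC))"
```

```text
[ 0.57710878 -0.05946946  0.1887134 ] [-0.68441383 -0.24061004 -0.10750604]
```

View pics/z15.png

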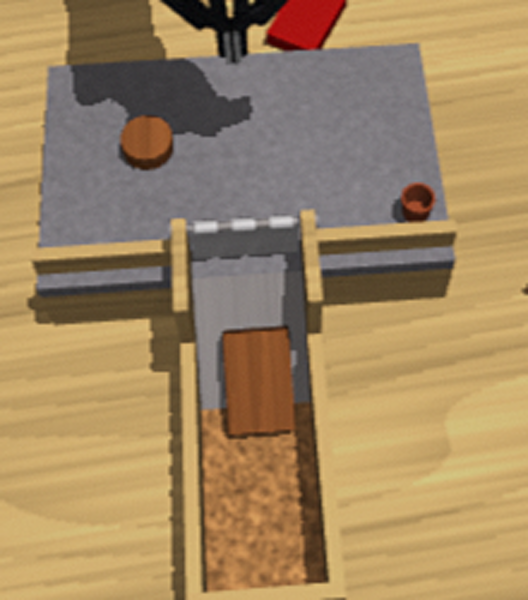

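View pics/zt15.png

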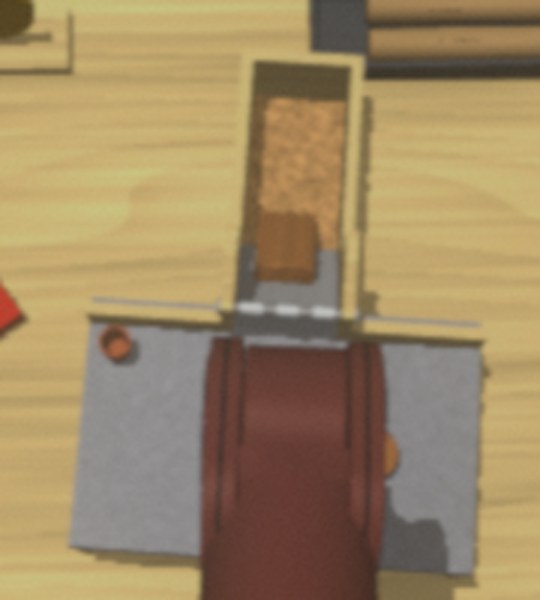

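View pics/s15.png

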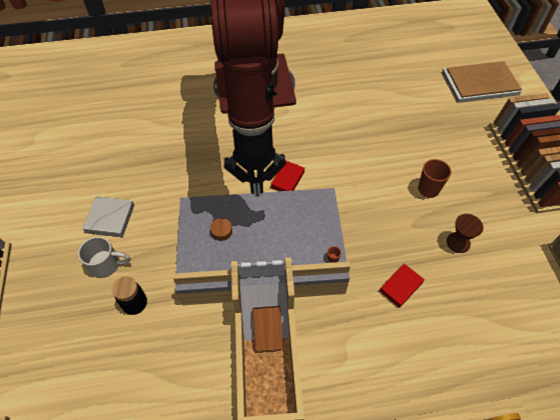

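The flap is shut and the disc and pot are in place. The block is at rest with its front on the tray floor. I'll check how far down it sits.

```bash
python3 look.py 16
python3 - <<'E'
from h import *
s=cv2.imread('pics/s16.png'); cv2.imwrite('pics/z16.png',cv2.resize(s[290:370,220:320],(750,600),interpolation=cv2.INTER_CUBIC))
t=cv2.imread('pics/t16.png'); cv2.imwrite('pics/zt16.png',cv2.resize(t[105:155,265:335],(770,550),interpolation=cv2.INTER_CUBIC))
# expected projections of resting hypotheses
def w(x,y,z):
    c,n=np.cos(B),np.sin(B); return [O[0]+x*c-y*n,O[1]+x*n+y*c,z]
for nm,x,z in(("slide foot",.115,.006),("deck edge",.02,.085)):
    for y in(.05,-.05): print(nm,y,proj("scene",w(x,y,z)).round(1),proj("top",w(x,y,z)).round(1))
E
```

```text
[ 0.57662038 -0.05957487  0.1878826 ] [ 0.53803352 -0.85903419 -0.74760375]
slide foot 0.05 [[288.7 337.1]] [[280.2 130. ]]
slide foot -0.05 [[243.3 340.4]] [[311.9 132.1]]
deck edge 0.05 [[285.5 282.5]] [[278. 151.]]
deck edge -0.05 [[239.5 285.7]] [[312.2 153.2]]
```

View pics/z16.png

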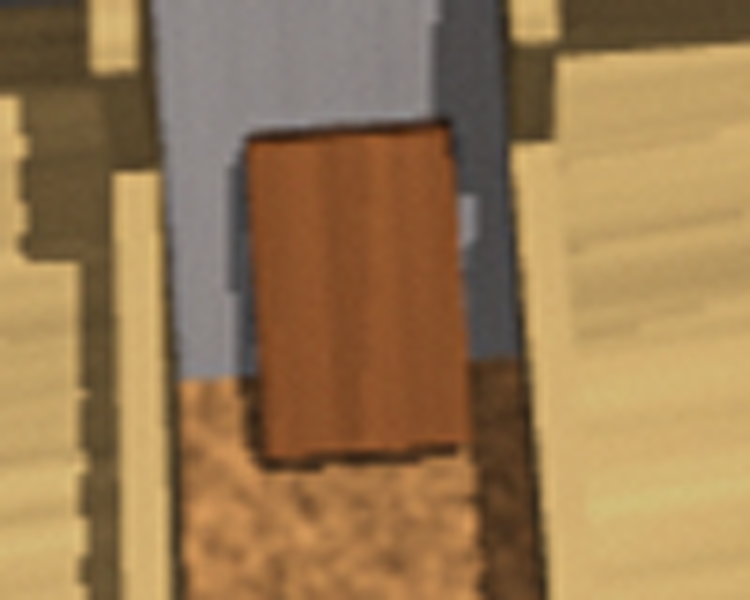

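View pics/zt16.png

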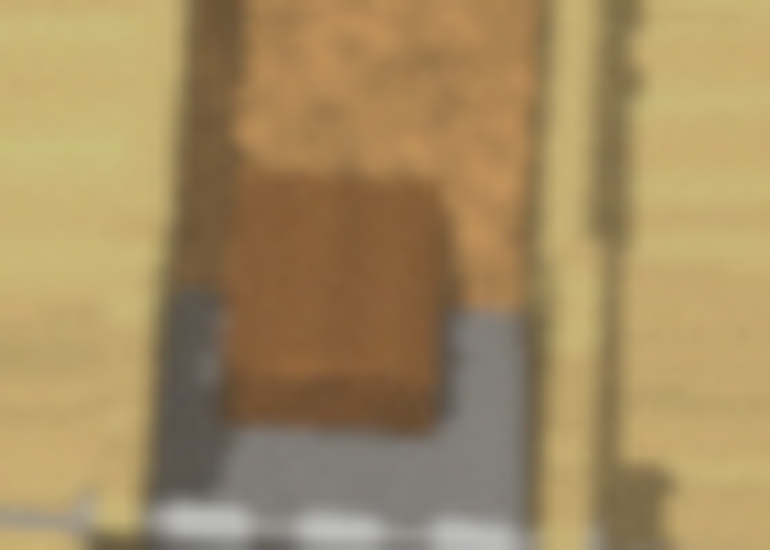

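The block rests at a slant: its front edge is about 25 mm past the slide's foot on the tray floor and its rear still leans on the slide. It got there by itself and is stationary. I'll check numerically that nothing else moved, then hand in.

Run:
```python
from h import *
a=cv2.imread('pics/scene0.png'); b=cv2.imread('pics/s16.png'); c=cv2.imread('pics/s15.png')
d=cv2.absdiff(a,b).max(2)
for n,(x0,y0,x1,y1) in dict(pot=(322,242,345,264),tile=(82,194,136,240),cup=(76,236,132,278),jar=(112,274,150,316),beaker=(415,158,452,200),goblet=(443,212,485,254),red=(378,262,428,308),flaprod=(238,256,288,275)).items():
    print(n,(d[y0:y1,x0:x1]>40).sum())
def disc(im):
    h=cv2.cvtColor(im,cv2.COLOR_BGR2HSV); m=np.zeros(h.shape[:2],np.uint8); m[212:246,204:238]=((h[...,1]>110)&(h[...,0]<16))[212:246,204:238]*255
    k=max(cv2.findContours(m,cv2.RETR_EXTERNAL,cv2.CHAIN_APPROX_NONE)[0],key=cv2.contourArea); return cv2.boundingRect(k)
print(disc(a),disc(b),"block motion 15-16:",(cv2.absdiff(b,c).max(2)[295:360,235:300]>40).sum())
s=env.read_state();print(s["t"],s["wrist_force"],abs(s["qd"]).max())
env.finish_job()
```

```text
pot 0
tile 0
cup 0
jar 0
beaker 0
goblet 0
red 0
flaprod 0
(210, 218, 22, 23) (210, 218, 22, 23) block motion 15-16: 0
18.075 [ 0.53803352 -0.85903419 -0.74760375] 0.005805037292387664
the job is handed in; nothing more can be done
```

The block is through the opening and down the slide, the flap is shut, and I handed the job in at 18.1 s with the arm clear. However, the block is not lying flat in the tray.

**What I did:** With the shut fingertips I pushed the block sideways until it was centred and square in the lane. Then I pushed it in under the flap until it tipped over the edge and slid down. I drew the fingers back and raised them.

**Checks that passed:**
- The flap's hinge area looks exactly as it did at the start, when the flap was shut.
- The disc, pot, tile, cup, jar, beaker, goblet and the red look-alike beside the box show no change. I checked the second red block, near the robot, only by eye.
- The block did not move between the last two pictures, and the wrist force at the end was only sensor noise.

**What did not go as expected:**
- **Resting pose:** the block's front edge is about 25 mm onto the tray floor, but its rear still leans on the slide. It stopped there by itself and I did not nudge it further.
- **Height reading:** the true fingertips were about 22 mm higher than the reported TCP height.
- **Failed first pushes:** because of that height error, my first two half-open pushes missed. One passed over the block; the other pressed on its top with up to about 17 N and shifted it slightly.

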